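# Shut the parts cabinet's braked sliding door

### The arm

A 6-joint arm with a two-finger parallel gripper is mounted at the origin on the work surface. World frame = base frame: x ahead of the robot, y to its left, z up, the work surface at z = 0. Lengths are in mm, angles in rad, forces in N, time in s.
With the tool pointing down it reaches from about 275 to 775 mm from the base axis. Payload 14.6 kg.
Tool frame: the origin (TCP) lies midway between the tips of the shut fingers; the grasp point (between the pads) lies 19 mm behind it; z points along the fingers, y is the line along which they close (so a half turn about z gives the same grasp; the last joint's range is limited). The gripper opens to 85 mm and grips with 20 to 120 N. Pads are 22 mm wide; open, the fingers measure 114 mm over their backs; the gripper's body (76 mm by 85 mm) begins 54 mm behind the grasp point. The pads swing forward as they close: fully open they stand 13 mm farther back than shut.
Start: joints at [1.011, 0.263, -0.048, 1.259, 0, 1.415], TCP at [206.768, 482.571, 196.278] pointing down, gripper open.
Joint ranges: [-2.65, 2.65], [-0.89, 1.7], [-1.18, 1.37], [-2.13, 2.11], [-1.35, 1.29], [-3.14, 3.14]. Speed limits (rad/s): [1.89, 1.89, 2.57, 2.79, 3.14, 3.14].

### API

Orientations are given as a unit quaternion [x, y, z, w].
In Python, from plant import r gives the robot as it stands. The module is installed in compiled form; this text tells all that it offers. Calls block until the motion is done:
- r.reach(position, orientation): joint-space move of the TCP to a pose.
- r.movel(position, orientation=None, speed=150): straight line of the TCP; orientation=None keeps the orientation; speed is the mean speed in mm/s.
- r.set_joints(angles): joint-space move.
- r.grip(opening, grip_force=None): opening from 0.0 (shut) to 1.0 (fully open); grip_force is the grip in N (None keeps the last); returns when the fingers have stopped.
- r.wait(seconds).
- r.ik(position, orientation): joint angles nearest the present ones, or None.
- r.get_state(): the state.
- r.camera(name): name is "side" or "top"; returns a dict with "pixels" (480x640x3 uint8, blue, green, red), "z_map" (480x640 float32, mm along the optical axis (not along the pixel's ray), 0 where there is no reading), "fov_y" (degrees; the focal length in pixels is half the picture's height over the tangent of half this angle, whatever the lens; pixels are square), "cx", "cy" (the principal point, pixels), "R" (3x3) and "t" (3): a world point X has camera coordinates R X + t. Camera axes: x right, y down, z forward; pixel columns grow to the right and rows downward; lengths in mm; the calibration is good to about 2 mm. A picture is of the moment at which its call begins.
A pose or a line that the arm cannot do raises r.PlanningError and nothing moves.
- r.job_done(): hands the job in; it is judged then, once.
The state is a dict: "time_s": time; "joint_positions": joint angles; "joint_vel": joint speeds; "tau": joint torques, N m; "eef_pos": TCP position; "ee_rot": TCP orientation; "contact_force": force on the tool from outside, world axes, zero at the start; "ft_torque": the same for the moment, N m; "opening": opening from 0.0 (shut) to 1.0 (fully open); "gripper_force": force on a finger pad.
Only numpy, scipy, OpenCV 4.12 (cv2) and the standard library are available. Lean on these libraries where they do the work, as an engineer would, in place of code of your own. Each camera call takes 0.05 s, during which the arm holds its last target. There are 200 camera calls.

### The job

The parts cabinet has been left open: close it against the dust. Press down the thumb plate in the middle of its sliding door to free the brake, keep it pressed while you push the door fully home to the marked stop, then let go so that the plate springs up and the brake grips again. Never drive the door along with its brake on, and leave the studs, the socket and the jar around the cabinet standing where they are; nothing is to be picked up.

Things in the scene. Friction and masses are not known exactly. Their poses are not given: they have to be found in the camera images.
- cabinet: Low black plastic parts cabinet, 240 (its x) x 400 (its y) x 98 mm high, screwed to the shelf. Origin: centre of its underside, z up. The -y half of its top is a fixed panel; the +y half is open over stock (spare studs, nuts, a red valve core tool, all fixed) and is closed by a grey sliding door that runs along y. Black track lips 26 mm wide along both long sides are the top of the frame, at 98 mm.
- door (a joint): Sliding door: grey panel 200 (x) x 190 (y) x 5 mm, its upper face 87 mm above the shelf, 8 mm stiffening edges at its ends. Value in m: 0 = closed, its leading edge against the stop; it grows as the door opens towards the cabinet's -y, up to 0.175. It starts 0.08 to 0.155 open. To close, it moves towards the cabinet's +y. With the brake free it runs with about 1 N of drag.
- thumb_plate (a joint): Thumb plate, value in m: about 0 = up, brake on; 0.005 = pressed right down. A spring holds it up: the force needed rises evenly to about 5.5 N at 3 mm, and is about 7 N at the bottom. With the plate up the brake holds the door against a push of about 10 N; it eases as the plate goes down and is wholly free from about 3 mm on. It springs back up when let go, and then the brake holds the door.
- plate_top (a point): Centre of the thumb plate's upper face, in the middle of the door; it moves with the plate and the door. The plate is black, 56 (x) x 80 (y) mm, and with the plate up this face is 96 mm above the shelf (9 mm above the door's panel, 2 mm below the track lips). Across each y end of the plate stands a rib 5 mm wide and 4 mm high, leaving 70 mm of flat between the ribs; a fingertip can push on the flat by friction or against a rib.
- door_edge (a point): Middle of the door's leading (+y) edge, at the panel's upper face. It is 95 mm from the plate's centre along the cabinet's y.
- stop_mark (a point): The stop: inner face of the frame at the cabinet's +y end, midway between the tracks, at the door's height; a thin white line with an arrow head on each track lip marks it. Fully home, the door's leading edge is here. The frame is 98 mm high.
- deep_socket: Chrome deep socket, 26 mm across, 78 mm tall, standing on the shelf beyond the cabinet's -y end. Origin: centre of its underside. Not to be disturbed.
- jar: Small glass jar with a steel screw-top lid, 68 mm across, 82 mm tall, standing on the shelf beyond the cabinet's +y end. Origin: centre of its underside. Not to be disturbed.
- stud_a: Zinc-plated wheel stud standing on its 25 mm head, 48 mm tall, shank 12 mm, on the shelf along the cabinet's far long side (its +x side). Origin: centre of its underside. Not to be disturbed.
- stud_b: A second wheel stud, the same as stud_a, also standing along that side. Not to be disturbed.

How it is judged (in metres and radians):
On the way, in this order (a step that is already met when the one before it is completed fails the run):
1. the thumb plate is pressed down at least 2 mm while the door still stands well open (value of joint thumb_plate above 0.002 m and value of joint door above 0.05 m and contact force between the fingers and thumb_plate above 1 N), for 0.1 s.
2. the door reaches the marked stop with the thumb plate still held down (value of joint thumb_plate above 0.0012 m and value of joint door below 0.004 m), for 0.05 s.
At the end, for the whole second after the job is handed in: The door's leading edge is within 4 mm of the marked stop, at rest, and the thumb plate has sprung back up (within 0.8 mm) (value of joint door below 0.004 m and distance between door_edge and stop_mark below 0.004 m and value of joint thumb_plate below 0.0008 m and velocity of joint door between -0.005 and 0.005 m/s); the robot touches nothing.
It fails at once if the door is driven along (more than 4 mm from where it stood, faster than 20 mm/s) with its brake on (plate pressed less than 1 mm) (distance of door_edge from where it was at the start of the episode above 0.004 m and value of joint thumb_plate below 0.001 m and (velocity of joint door below -0.02 m/s or velocity of joint door above 0.02 m/s)).
It fails at once if the socket, the jar or a stud is moved more than 10 mm, lifted or knocked over (distance of any of deep_socket, jar, stud_a, stud_b from where it was at the start of the episode above 0.01 m or angle between any of deep_socket, jar, stud_a, stud_b's own z axis and vertical above 0.35 rad).
It also fails if it takes over 40 s, if anything falls off the work surface, if the arm or the gripper's body presses on something with over 40 N, if the wrist force passes 120 N, or if a joint passes its speed limit or range.

## Working session

There is one attempt and no reset: what is moved stays moved. The work goes in short steps, each a Python script; the robot and the scene stay as the last script left them, time stands still between calls to the robot, and variables do not carry over. Pictures are saved under pics/ and viewed, at most 10 in all, crops included, and the job is handed in when it is done.

```bash
mkdir -p pics
cat > h.py <<'E'
import numpy as np, cv2
from plant import r
def cloud(c):
    z=c["z_map"].astype(float); f=240/np.tan(np.radians(c["fov_y"]/2))
    v,u=np.mgrid[:480,:640]
    P=np.stack([(u-c["cx"])/f*z,(v-c["cy"])/f*z,z],-1)
    return (P-np.array(c["t"]))@np.array(c["R"])
E
python3 - <<'E'
from h import *
for n in("top","side"):
    c=r.camera(n); cv2.imwrite(f"pics/{n}0.png",c["pixels"]); np.savez(f"{n}0.npz",W=cloud(c),z=c["z_map"],p=c["pixels"])
    print(n,c["fov_y"],-np.array(c["R"]).T@np.array(c["t"]))
s=r.get_state();print(s["time_s"],s["eef_pos"],s["ee_rot"])
E
```

```text
top 50.13373531384346 [ 450.95491101   63.81856035 1004.78978683]
side 52.89977877128709 [ 391.45188831 -741.43584486  613.87079254]
0.1 [206.63919339 482.32543813 195.88271199] [ 2.01043601e-01  9.79582181e-01 -4.42271395e-04 -1.59509402e-04]
```

View pics/top0.png

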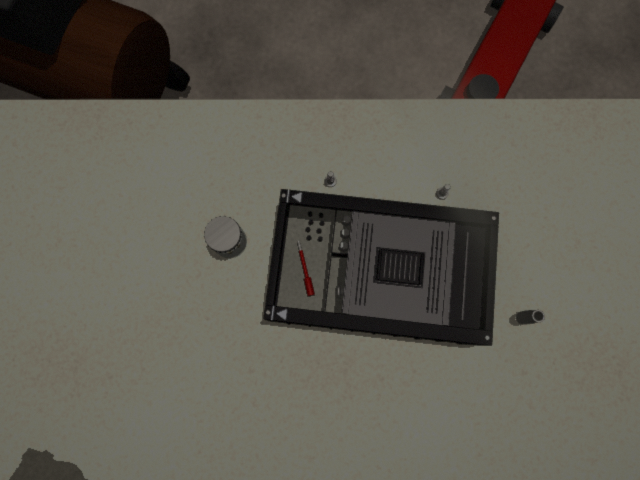

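View pics/side0.png

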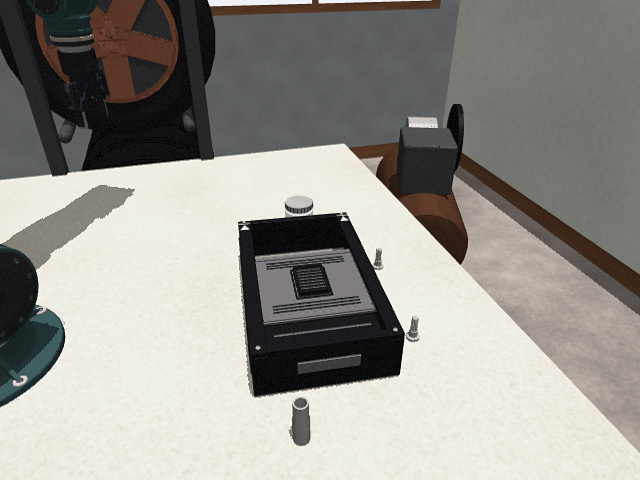

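The top view shows the cabinet corners at about (283,190), (498,212), (492,344) and (264,321). The plate is near (400,266), the jar at (223,235), the studs at (330,179) and (444,190), and the socket at (530,317). The side view shows the same layout.

Run:
```python
from h import *
d=np.load("top0.npz");W=d["W"];z=d["z"]
m=(z>0)&(W[...,2]>60)&(W[...,2]<115); m[:170]=0;m[360:]=0;m[:,:255]=0;m[:,505:]=0
P=W[m]; print(len(P))
rc=cv2.minAreaRect(P[:,:2].astype(np.float32));print(rc, cv2.boxPoints(rc))
box=cv2.boxPoints(rc)
# axes: y axis along long side, pointing world +y
e=[box[1]-box[0],box[2]-box[1]];l=max(e,key=np.linalg.norm);y=l/np.linalg.norm(l);y*=np.sign(y[1]);x=np.array([y[1],-y[0]])
c=np.array(rc[0]);print("c",c,"y",y,"x",x)
Q=np.stack([(W[...,:2]-c)@x,(W[...,:2]-c)@y,W[...,2]],-1)
print("plate px",Q[266,400],W[266,400])
for lo in range(-200,200,10):
    k=(z>0)&(abs(Q[...,0])<22)&(Q[...,1]>lo)&(Q[...,1]<=lo+10)
    print(lo,np.round(np.median(Q[k][:,2]),1),np.median(d["p"][k]),end=" | ")
print()
t=(abs(Q[...,0])>105)&(abs(Q[...,0])<116)&(abs(Q[...,1])<190)&(z>0);print("lip z",np.median(Q[t][:,2]))
# plate: dark px in door
k=(z>0)&(abs(Q[...,0])<45)&(abs(Q[...,1]+35)<60)&(Q[...,2]>91.5)
rp=cv2.minAreaRect(Q[k][:,:2].astype(np.float32));print("plate",rp,k.sum(),np.median(Q[k],0))
```

```text
23151
((582.5313720703125, -35.258697509765625), (400.6609191894531, 242.20050048828125), 83.7126235961914) [[ 440.22028 -221.12186]
 [ 680.9639  -247.64651]
 [ 724.84247  150.60446]
 [ 484.09882  177.12912]]
c [582.53137207 -35.25869751] y [0.1095154  0.99398506] x [ 0.99398506 -0.1095154 ]
plate px [  1.86120565 -30.90993473  94.92615509] [580.99626872 -66.18654402  94.92615509]
-200 97.8 36.0 | -190 89.4 28.0 | -180 78.7 32.0 | -170 79.5 31.0 | -160 78.7 30.0 | -150 79.0 28.0 | -140 79.0 26.0 | -130 86.6 56.0 | -120 89.1 66.0 | -110 87.2 63.0 | -100 87.2 62.0 | -90 87.2 63.0 | -80 87.6 63.0 | -70 97.7 20.0 | -60 95.8 32.0 | -50 95.9 31.0 | -40 96.1 34.0 | -30 96.0 30.5 | -20 96.0 31.0 | -10 95.9 29.0 | 0 97.1 19.0 | 10 87.6 62.0 | 20 86.9 63.5 | 30 87.0 61.0 | 40 87.1 65.0 | 50 89.0 67.0 | 60 18.4 39.0 | 70 11.2 38.0 | 80 11.3 78.0 | 90 11.7 41.5 | 100 10.0 73.0 | 110 11.0 79.0 | 120 10.1 80.0 | 130 10.6 77.0 | 140 15.1 68.0 | 150 11.5 71.0 | 160 10.5 77.0 | 170 10.8 77.0 | 180 12.5 28.0 | 190 97.1 19.0 | 
lip z 97.45823540608914
plate ((1.9869499206542969, -40.56867599487305), (107.01774597167969, 79.27714538574219), 88.97517395019531) 1431 [ -0.18262956 -30.64980552  96.12818032]
```

```bash
cat >> h.py <<'E'
C=np.array([582.53,-35.26]); Y=np.array([.1095154,.99398506]); X=np.array([Y[1],-Y[0]])
ph=np.arctan2(Y[1],Y[0]); Q0=[np.cos(ph/2),np.sin(ph/2),0,0]
def w(x,y,z): return [*(C+x*X+y*Y),z]
def st(msg=""):
    s=r.get_state(); p=np.array(s["eef_pos"]); f=np.array(s["contact_force"]); d=p[:2]-C
    print(msg,"t%.2f"%s["time_s"],"cab",np.round([d@X,d@Y,p[2]],1),"F",np.round([f[:2]@X,f[:2]@Y,f[2]],1)); return [f[:2]@X,f[:2]@Y,f[2]]
E
python3 - <<'E'
from h import *
r.grip(0.0,30)
print(r.ik(w(0,-12,196),Q0))
r.reach(w(0,-12,196),Q0); st()
r.movel(w(0,-12,106),speed=80); r.wait(.3); f0=st("above")
for z in np.arange(102,89,-1.):
    r.movel(w(0,-12,z),speed=20); f=st(z)
    if f[2]-f0[2]>6.3: break
c=r.camera("side");cv2.imwrite("pics/press.png",c["pixels"])
E
```

```text
[-0.22071339  0.36445849  0.10159934  1.30793718  0.          1.45981845]
 t3.17 cab [-1.000e-01 -1.120e+01  1.961e+02] F [-0.7  1.3 -0.3]
above t4.75 cab [ 1.000e-01 -1.200e+01  1.062e+02] F [-0.3  0.3 -0.3]
102.0 t5.10 cab [-1.000e-01 -1.200e+01  1.018e+02] F [ 0.1 -0.6 -0.4]
101.0 t5.35 cab [ -0. -12. 101.] F [ 0.2 -0.1  0. ]
100.0 t5.60 cab [ -0.  -12.   99.9] F [ 0.  -0.3 -0.5]
99.0 t5.85 cab [ -0.  -12.   98.9] F [-0.4 -1.3 -0.5]
98.0 t6.10 cab [ -0.1 -12.   97.9] F [-0.1 -0.9  0. ]
97.0 t6.35 cab [ -0.  -12.   96.9] F [ 1.3 -0.1 -0.4]
96.0 t6.60 cab [ -0.  -12.   95.9] F [-0.9 -0.8  0.2]
95.0 t6.85 cab [ -0. -12.  95.] F [ 0.6  0.9 -0. ]
94.0 t7.10 cab [ -0. -12.  94.] F [0.5 0.3 0.1]
93.0 t7.35 cab [ -0.  -12.   92.9] F [ 1.  -0.1  0.1]
92.0 t7.60 cab [ -0.  -12.   91.9] F [-0.5 -0.1  0.7]
91.0 t7.85 cab [ -0.  -12.   90.9] F [ 0.4  0.1 -0.6]
90.0 t8.10 cab [ -0.  -12.   89.9] F [-0.4 -0.1 -0.5]
```

Run:
```python
from h import *
c=r.camera("side");p=c["pixels"][150:400,200:460];cv2.imwrite("pics/p2.png",cv2.resize(p,None,fx=2.3,fy=2.3))
s=r.get_state();print(s["opening"],s["gripper_force"],s["ee_rot"],s["eef_pos"])
```

```text
-0.0017331920019903553 0.0 [ 7.44830857e-01  6.67253321e-01 -5.42971568e-06 -4.33322075e-06] [581.20990971 -47.19169555  89.99826539]
```

View pics/p2.png

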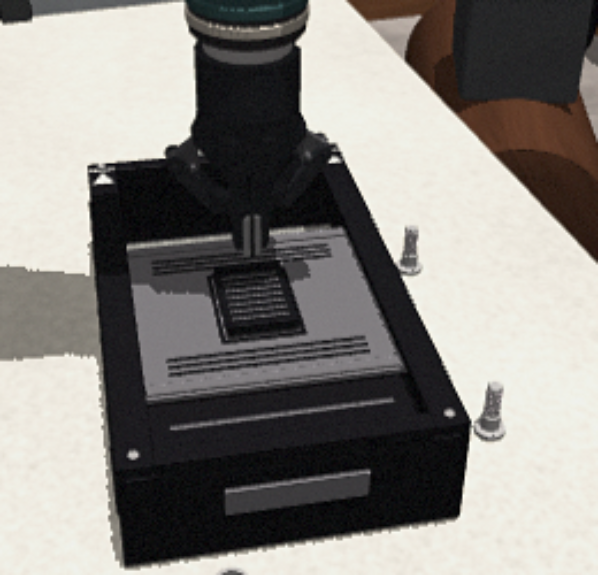

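The finger tip is at crop (253,255), which puts it beyond the plate's +y rib and hovering. I'll compare the cameras' reading of the finger with the reported TCP.

Run:
```python
from h import *
for n in("side","top"):
    c=r.camera(n); W=cloud(c); z=c["z_map"]
    f=240/np.tan(np.radians(c["fov_y"]/2))
    def pj(p):
        q=np.array(c["R"])@p+np.array(c["t"]); return np.round([f*q[0]/q[2]+c["cx"],f*q[1]/q[2]+c["cy"]],1)
    print(n,c["cx"],c["cy"],"tcp px",pj(np.array(r.get_state()["eef_pos"])),"plate",pj(np.array(w(0,-30.7,96))),"corners",[pj(np.array(w(a,b,98))) for a in(-120,120) for b in(-200,200)])
    Q=np.stack([(W[...,:2]-C)@X,(W[...,:2]-C)@Y,W[...,2]],-1)
    if n=="side":
        for v in range(235,272,3): print(v,np.round(Q[v,310],0), np.round(Q[v,330],0))
        k=(z>0)&(abs(Q[...,0])<20)&(abs(Q[...,1])<70)&(Q[...,2]>104)&(Q[...,2]<150);print(k.sum(),np.median(Q[k],0),Q[k].min(0),Q[k].max(0))
        o=np.load("side0.npz");print("plate side view",o["z"][280,312],(o["W"][280,312]))
        V=o["W"];Q=np.stack([(V[...,:2]-C)@X,(V[...,:2]-C)@Y,V[...,2]],-1);k=(o["z"]>0)&(abs(Q[...,0])<115)&(Q[...,2]>93)&(abs(Q[...,1])<150)&(abs(Q[...,0])<50);print(k.sum(),Q[k].min(0),Q[k].max(0))
        m=(o["z"]>0)&(Q[...,2]>60)&(Q[...,2]<115)&(abs(Q[...,0])<140)&(abs(Q[...,1])<215);print(cv2.minAreaRect(V[m][:,:2].astype(np.float32)))
```

```text
side 325.5566351081528 244.27302107535155 tcp px [308.3 274.8] plate [310.  278.2] corners [array([248.6, 353.5]), array([237.1, 220.7]), array([404.5, 332.6]), array([345.6, 211.2])]
235 [  4. -10. 174.] [ 84. 193.  44.]
238 [  3. -18. 173.] [ 84. 195.  34.]
241 [  3. -17. 166.] [ 84. 195.  27.]
244 [  2. -21. 163.] [ 84. 195.  19.]
247 [  2. -22. 157.] [ 85. 198.   8.]
250 [  2. -21. 150.] [ 82. 183.  10.]
253 [  2. -22. 144.] [54. 54. 89.]
256 [  2. -22. 138.] [53. 48. 86.]
259 [  1. -25. 133.] [51. 36. 87.]
262 [11. 33. 87.] [48. 23. 89.]
265 [ 6.  6. 99.] [47. 16. 87.]
268 [ 5.  0. 96.] [44.  4. 89.]
271 [  4. -10.  97.] [42. -4. 88.]
156 [ -1.42124409 -19.91873324 139.93896116] [-13.3526583  -24.90999795 126.27903201] [ 13.74567037  -1.94939837 149.99841329]
plate side view 866.75226 [581.62938502 -70.44494551  94.66296902]
891 [-27.50260637 -72.96771967  93.04139044] [ 28.47314573  10.74682748 102.06547158]
((581.9669799804688, -37.27336120605469), (406.493408203125, 241.93487548828125), 83.72384643554688)
top 319.5872398620535 242.39133639709448 tcp px [389.  266.2] plate [399.9 266.9] corners [array([492.1, 346.3]), array([262.6, 319.6]), array([499.1, 211.9]), array([280.2, 188.5])]
```

Both cameras agree on the plate. They also show the real fingertip at z≈128 while the state reports a TCP of 90, so the reported height is about 38 mm low. The empty force reading agrees with that, so I'll keep descending on force and check the offset on the way.

Run:
```python
from h import *
r.movel(w(0,-12,70),speed=40); f0=st("above")
c=r.camera("side");W=cloud(c);z=c["z_map"]
Q=np.stack([(W[...,:2]-C)@X,(W[...,:2]-C)@Y,W[...,2]],-1)
k=(z>0)&(abs(Q[...,0])<12)&(abs(Q[...,1]+23)<4)&(Q[...,2]>101)&(Q[...,2]<150);print(k.sum(),"tip z",np.sort(Q[k][:,2])[:5])
for zz in np.arange(68,50,-1.):
    r.movel(w(0,-12,zz),speed=20); f=st(zz)
    if f[2]-f0[2]>5.0: break
```

```text
above t8.95 cab [  0. -12.  70.] F [-0.8  0.7  0.3]
161 tip z [106.03081208 106.09935511 106.9648747  107.73296044 108.14959462]
68.0 t9.25 cab [  0. -12.  68.] F [ 0.1 -0.1 -0.3]
67.0 t9.50 cab [ -0. -12.  67.] F [-0.3  0.  -0.7]
66.0 t9.75 cab [ -0.1 -12.   65.9] F [-0.4  0.5 -0.1]
65.0 t10.00 cab [ -0.1 -12.   64.9] F [-0.9  0.1 -0.7]
64.0 t10.25 cab [ -0.1 -12.   63.9] F [ 0.3  0.  -0.2]
63.0 t10.50 cab [ -0.  -12.   62.9] F [ 1.  -0.1  0. ]
62.0 t10.75 cab [ -0.  -12.   61.9] F [0.5 0.4 0.7]
61.0 t11.00 cab [  0. -12.  61.] F [0.2 0.3 0.2]
60.0 t11.25 cab [  0.1 -12.   60.1] F [ 0.3 -0.4  2.5]
59.0 t11.50 cab [  0.1 -12.   59.1] F [-0.2  0.2  3.8]
58.0 t11.75 cab [  0.1 -12.   58.1] F [-0.8  0.4  5.3]
```

Run:
```python
from h import *
Z=56.8
r.movel(w(0,-12,Z),speed=20); r.wait(.2); st("pressed")
r.movel(w(0,8,Z),speed=30); st("20mm")
r.movel(w(0,28,Z),speed=40); st("40mm")
c=r.camera("side");p=c["pixels"][150:400,200:460];cv2.imwrite("pics/p3.png",cv2.resize(p,None,fx=2.3,fy=2.3))
c=r.camera("top");cv2.imwrite("pics/t3.png",c["pixels"][150:370,240:520])
```

```text
pressed t12.20 cab [  0.1 -12.   57. ] F [-1.1  0.6  6.5]
20mm t13.02 cab [ 0.1  8.2 57. ] F [-1.1  0.9  5.2]
40mm t13.67 cab [ 0.1 28.3 57. ] F [-1.7  0.9  7.2]
```

View pics/p3.png

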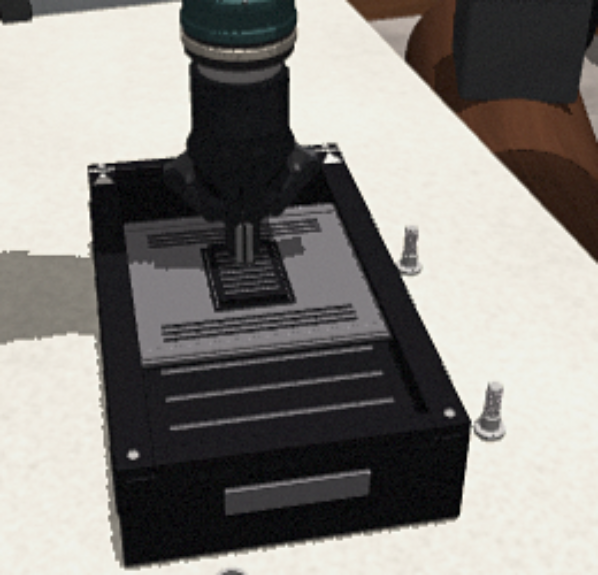

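The door is moving with the finger, with the plate held at about 4 mm. I'll continue to the stop, then press gently against it.

Run:
```python
from h import *
Z=56.8
r.movel(w(0,95,Z),speed=50); st("107mm")
n=0
for y in np.arange(97,125,1.5):
    r.movel(w(0,y,Z),speed=15); f=st(y)
    if f[1]<-12: break
r.wait(.2);st("hold")
c=r.camera("top");W=cloud(c);z=c["z_map"];cv2.imwrite("pics/t4.png",cv2.resize(c["pixels"][170:360,240:520],None,fx=2.5,fy=2.5))
```

```text
107mm t15.26 cab [ 0.  95.2 57. ] F [-1.2  0.8  5.9]
97.0 t15.54 cab [ 0.1 97.1 57. ] F [-0.8  0.7  5.4]
98.5 t15.79 cab [ 0.  98.6 57. ] F [-1.3  0.2  5.9]
100.0 t16.04 cab [1.000e-01 1.001e+02 5.700e+01] F [-2.3 -0.6  6.4]
101.5 t16.29 cab [  0.  101.6  57. ] F [-0.7  0.5  6.2]
103.0 t16.54 cab [  0.  103.1  57. ] F [-1.3  0.4  6.5]
104.5 t16.79 cab [1.000e-01 1.046e+02 5.700e+01] F [-1.7  0.4  6.9]
106.0 t17.04 cab [1.000e-01 1.061e+02 5.700e+01] F [-1.9  1.1  7.1]
107.5 t17.29 cab [1.000e-01 1.075e+02 5.700e+01] F [-1.9  0.6  5.9]
109.0 t17.54 cab [1.000e-01 1.088e+02 5.700e+01] F [-1.4 -1.3  5.8]
110.5 t17.79 cab [  0.2 110.1  57. ] F [-1.  -3.4  6.9]
112.0 t18.04 cab [  0.3 111.5  57. ] F [-0.1 -2.8  5.9]
113.5 t18.29 cab [  0.3 112.8  57. ] F [-0.3 -6.5  6.4]
115.0 t18.54 cab [  0.3 113.2  56.9] F [ -0.4 -12.    5.8]
hold t18.74 cab [  0.3 113.2  57. ] F [ -0.3 -12.3   6.5]
```

View pics/t4.png

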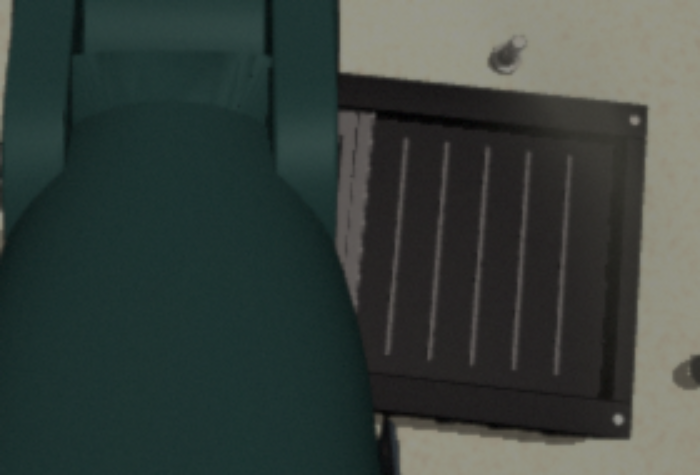

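Run:
```python
from h import *
def q(W): return np.stack([(W[...,:2]-C)@X,(W[...,:2]-C)@Y,W[...,2]],-1)
d=np.load("top0.npz");Q=q(d["W"]);
k=(d["z"]>0)&(abs(Q[...,0])<80)&(Q[...,1]>150)&(Q[...,2]>90);print("stop inner y ~",np.percentile(Q[k][:,1],[1,5,50]))
k=(d["z"]>0)&(abs(Q[...,0])<80)&(Q[...,1]>-150)&(Q[...,1]<100)&(Q[...,2]>84);print("door y before",np.percentile(Q[k][:,1],[.5,99.5]))
c=r.camera("top");Q=q(cloud(c));k=(c["z_map"]>0)&(abs(Q[...,0])<80)&(Q[...,1]>-150)&(Q[...,1]<50)&(Q[...,2]>84)&(Q[...,2]<94);print("rear y now",np.percentile(Q[k][:,1],[.5,1,5]),k.sum())
c=r.camera("side");p=c["pixels"][190:310,220:380];cv2.imwrite("pics/p5.png",cv2.resize(cv2.convertScaleAbs(p,alpha=1.8),None,fx=4.5,fy=4.5,interpolation=cv2.INTER_CUBIC))
```

```text
stop inner y ~ [184.91604214 185.32792091 192.13981182]
door y before [-124.05937253   63.73571249]
rear y now [-42.92680463  -4.68775911  -3.97115342] 704
```

View pics/p5.png

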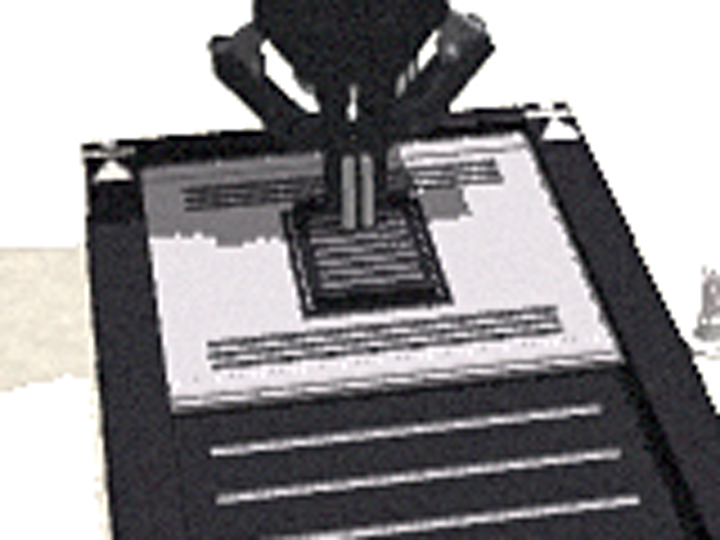

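The door is home: its rear edge is at -4.5, so the leading edge is at about 185.5, and the stop face is at about 185. I'll ease the side load, lift slowly, then check.

Run:
```python
from h import *
r.movel(w(0,113.6,56.8),speed=10); r.wait(.1); st("eased")
r.movel(w(0,113.6,66),speed=15); st("up")
r.movel(w(0,113.6,160),speed=100)
r.reach(w(-230,113.6,190),Q0); r.wait(.3); st("clear")
c=r.camera("top");W=cloud(c);Q=np.stack([(W[...,:2]-C)@X,(W[...,:2]-C)@Y,W[...,2]],-1);g=c["z_map"]>0
k=g&(abs(Q[...,0])<80)&(Q[...,1]>-100)&(Q[...,1]<178)&(Q[...,2]>84)&(Q[...,2]<94);print("door y",np.percentile(Q[k][:,1],[.5,99.5]))
k=g&(abs(Q[...,0])<20)&(abs(Q[...,1]-90)<25);print("plate z",np.median(Q[k][:,2]))
cv2.imwrite("pics/t6.png",c["pixels"])
```

```text
eased t19.28 cab [  0.3 112.8  57. ] F [ 0.5 -4.2  6.4]
up t20.05 cab [-1.000e-01  1.137e+02  6.590e+01] F [ 0.6 -0.1 -0.3]
clear t22.37 cab [-229.4  113.6  189.7] F [-0.7 -0.9 -1.2]
door y [ -4.01402649 177.32784667]
plate z 95.94299743293016
```

View pics/t6.png

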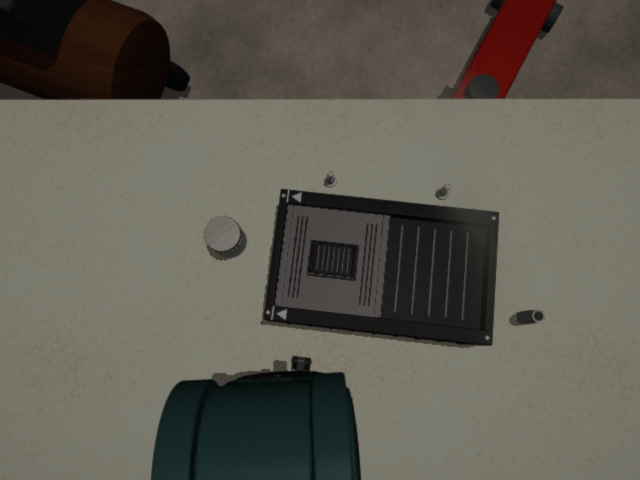

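The door is closed at the marks with the plate up at 96 mm. The jar (223,235), studs and socket haven't moved, and the arm is clear.

```bash
python3 -c "
from plant import r
print(r.job_done())"
```

```text
the job is handed in; nothing more can be done
None
```

The door is closed against the marked stop, with the thumb plate sprung back up and the studs, socket and jar not visibly moved; the job is handed in at about 22 s on the robot's clock, and no verdict came back. The reported tool height read about 35–38 mm low, so I found the plate by force.

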